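Hang the ear defenders on the drying bar

TASK

Open the wire unit's drawer and hang every ear defender that is in it over the horizontal bar of the drying stand, astride it with one cup on each side and the crown pad resting on the bar. Then shut the drawer fully, and make sure the stand's blower is switched on: its toggle must lean away from the robot; flip it only if it leans towards the robot. Do not knock over the green oil can.

Things in the scene. Friction and masses are not known exactly. Their poses are not given: they have to be found in the camera images.
- cabinet: fixed drawer unit, an open steel wire frame closed by wires above, at the sides and behind, 200 mm deep (own x), 310 mm wide (own y), 190 mm tall; origin under its centre; its front (drawer side) is the plane own x = -100 mm and faces the robot along own -x. The wires let one look in but not lift anything out.
- drawer (a joint): the unit's one drawer: 0 m shut (starts 0 to 0.015), grows towards the unit's own -x, 0.18 fully open; stiff slide (about 2 N), stays where left. Floor 19 mm above the bench, 178 mm deep (x), 278 mm wide; side and rear walls up to 47 mm, front panel up to 70 mm with a wire frame up to 163 mm. The defenders stand in it in a row across its width, their own x roughly along the unit's x, and ride with it.
- drawer_handle (a point): middle of the drawer's handle, a level round bar 10 mm thick, 120 mm long along the unit's y, 158 mm above the bench, 46 mm in front of the unit's front plane when shut, with a 36 mm clear gap between it and the top bar of the drawer's front frame behind it; moves with the drawer. It can be pinched or hooked from above.
- stand: fixed drying stand: base plate 100 x 420 mm, two posts at own y = -150 and +150 mm carrying a level round steel bar, 14 mm thick, along own y; origin on the bench under the middle of the bar. At own y = +205 mm stands the blower box (85 x 76 mm, top 65 mm above the bench) with the toggle on its top.
- bar_top (a point): middle of the upper side of the bar, 147 mm above the bench; axes as the stand's. Free bar between the posts runs from own y = -140 to +140 mm. The saw head overhangs the bench behind it, from about 0.59 m ahead of the robot, 0.42 m above the bench: carry things past it on the near side.
- toggle (a joint): blower toggle, rad: 0 = off, leaning 0.45 rad towards the stand's -x (towards the robot); 0.9 = on, leaning 0.45 rad towards +x (away from the robot). Over-centre: it drops to whichever stop is nearer and is light to push (under 2 N).
- toggle_pivot (a point): pivot of the toggle, 68 mm above the bench, in the middle of the blower box's top; axes as the stand's. The lever is 45 mm long to the centre of its black ball end (16 mm), which is 108 mm above the bench and 20 mm before (off) or behind (on) the pivot.
- ear_a: ear defender a, may be absent: two black cups joined by a wire headband with a grey crown pad. 128 mm over the cups (own x), 56 mm in y, 135 mm tall, 0.2 kg. Origin: centre of its underside; z up to the crown. Stands on its flat cups: each 56 mm (y) by 62 mm tall, at own x 48 to 64 mm either side. The space between, about 90 mm wide (x), is open below and along y.
- ear_b: ear defender b, may be absent: two black cups joined by a wire headband with a grey crown pad. 128 mm over the cups (own x), 56 mm in y, 135 mm tall, 0.2 kg. Origin: centre of its underside; z up to the crown. Stands on its flat cups: each 56 mm (y) by 62 mm tall, at own x 48 to 64 mm either side. The space between, about 90 mm wide (x), is open below and along y.
- ear_c: ear defender c, may be absent: two black cups joined by a wire headband with a grey crown pad. 128 mm over the cups (own x), 56 mm in y, 135 mm tall, 0.2 kg. Origin: centre of its underside; z up to the crown. Stands on its flat cups: each 56 mm (y) by 62 mm tall, at own x 48 to 64 mm either side. The space between, about 90 mm wide (x), is open below and along y.
- ear_a_crown (a point): centre of the underside of ear defender a's crown pad, 109 mm above its origin. The firm pad is 62 mm (x) by 28 mm (y) by 26 mm tall (109 to 135 mm up); pinch it across its 28 mm. A groove along y in its underside, 12 mm wide and 8 mm deep, seats about 3 mm over the bar. Steel wires slope down and out from its ends (x) to the cups.
- ear_b_crown (a point): centre of the underside of ear defender b's crown pad, 109 mm above its origin. The firm pad is 62 mm (x) by 28 mm (y) by 26 mm tall (109 to 135 mm up); pinch it across its 28 mm. A groove along y in its underside, 12 mm wide and 8 mm deep, seats about 3 mm over the bar. Steel wires slope down and out from its ends (x) to the cups.
- ear_c_crown (a point): centre of the underside of ear defender c's crown pad, 109 mm above its origin. The firm pad is 62 mm (x) by 28 mm (y) by 26 mm tall (109 to 135 mm up); pinch it across its 28 mm. A groove along y in its underside, 12 mm wide and 8 mm deep, seats about 3 mm over the bar. Steel wires slope down and out from its ends (x) to the cups.
- oil_can: green oil can with a tall thin spout, 52 mm across, 120 mm tall, origin at the centre of its underside; a bystander standing loose on the bench at the right.

How it is judged:
By the outcome, as a careful person would: the job done as asked, in the order asked, and still so for the second after the job is handed in, with the robot touching nothing.
Of ear_a, ear_b, ear_c only 2 to 3 are there at a start; the rules pass over those that are not, and their reading is None.
At some moment in a run one of ear_a, ear_b, ear_c may be knocked a few centimetres aside while the robot is not near it.
It also fails if it takes over 210 s, if anything falls off the work surface, if the arm or the gripper's body presses on something with over 40 N, if the wrist force passes 120 N, or if a joint passes its speed limit or range.

ROBOT

A 7-joint arm with a two-finger parallel gripper is mounted at the origin on a cart in front of the work surface, level with it; the furniture and walls round the work are solid. World frame = base frame: x ahead of the robot, y to its left, z up, the work surface at z = 0. Lengths are in m, angles in rad, forces in N, time in s.
With the tool pointing down it reaches from about 0.4 to 0.85 m from the base axis. Payload 10.4 kg.
Tool frame: the origin (TCP) lies between the finger pads; the fingertips stand ahead of it and the grasp point (between the pads) lies 5 mm behind it (manip.tip_extent is the z of the fingertips in the tool frame, in m); z points along the fingers, y is the line along which they close (so a half turn about z gives the same grasp; the last joint's range is limited). The gripper opens to 85 mm and grips with 20 to 120 N. Pads are 22 mm wide; open, the fingers measure 114 mm over their backs; the gripper's body (76 mm by 85 mm) begins 54 mm behind the grasp point. The pads swing forward as they close: fully open they stand 13 mm farther back than shut.
Start: joints at [-1.175, 0.332, -0.065, 1.46, 0.022, 1.35, -0.088], TCP at [0.254, 0.571, 0.245] pointing down, gripper open.
Joint ranges: [-2.6, 2.6], [-0.5, 2.12], [-1.47, 1.34], [0.16, 2.42], [-1.27, 4.41], [0.06, 2.06], [-2.6, 2.6]. Speed limits (rad/s): [2.22, 2.22, 2.79, 2.79, 3.14, 3.14, 3.14].

INTERFACE

Orientations are given as a unit quaternion [x, y, z, w].
In Python, from workcell import status, viewer, manip gives the robot as it stands.
- The arm moves only by the tool play_rows, never from a script. Its argument "plan" is one flat list of numbers, 7 for each row, row after row: the turn, a rotation vector about the tool's x, y, z in degrees, then the shift along the tool's x, y, z in m, then the opening, from 0 (shut) to 1 (fully open). In form: [ax, ay, az, dx, dy, dz, grip, ax, ay, az, dx, dy, dz, grip, ...]. A call has 1 to 20 rows; each row is the pose to reach, as a shift and turn from the pose commanded when the call began, along the tool's axes at that moment; what a row does not reach only later rows make up. A row lasts 1/8 s, in which the tool goes at most 62.5 mm and 10.7 degrees, less where a joint would pass 70% of its speed; a pose out of reach is approached as far as the arm can. A call with a gripper value outside its range is refused whole. The fingers move at their own pace and stop on an object; "squeeze" is the grip in N (left out, the last holds). Time passes only in rows, so rows that repeat a pose let the fingers close. It gives the time, the measured TCP pose, the force, the opening and the grip force at its end, in the units of the state.
- status.get_obs(): the state, without advancing time (a new reading comes with each control period).
- viewer.camera(name): name is "scene" or "top"; returns the picture (384x512x3 uint8, red, green, blue); there is no depth.
- viewer.camera_model(name): a dict with "fx", "fy", "cx", "cy" (pixels), "D" ([k1, k2, p1, p2, k3] as OpenCV has them; the pictures are not rectified), "R" (3x3) and "t" (3): a world point X has camera coordinates R X + t. Camera axes: x right, y down, z forward; pixel columns grow to the right and rows downward; lengths in m; the calibration is good to about 2 mm. A picture is of the moment at which its call begins. camera_model takes no time and is no camera call.
- manip.hand_in(): hands the job in; it is judged then, once.
The state is a dict: "clock": time; "joint_pos": joint angles; "joint_velocities": joint speeds; "tau": joint torques, N m; "position": TCP position; "ee_rot": TCP orientation; "ft_force": force on the tool from outside, world axes, zero at the start; "torque": the same for the moment, N m; "grip_width": opening from 0.0 (shut) to 1.0 (fully open); "grasp_force": force on a finger pad.
Only numpy, scipy, OpenCV 4.12 (cv2) and the standard library are available. Lean on these libraries where they do the work, as an engineer would, in place of code of your own. Each camera call takes 0.05 s, during which the arm holds its last target. There are 200 camera calls.

## Working session

There is one attempt and no reset: what is moved stays moved. The work goes in short steps, Python scripts to look and compute and a tool call to move; the robot and the scene stay as the last step left them, time stands still between calls to the robot, and variables do not carry over. Pictures are saved under pics/ and viewed, at most 14 in all, crops included, and the job is handed in when it is done.

Besides the shell and the picture viewer there is one more tool, called after "Request:" by a JSON object that holds its "method" and its "body". play_rows: Moves the arm, as the interface text tells. Its arguments: {"type":"object","properties":{"plan":{"type":"array","items":{"type":"number"}},"squeeze":{"type":"number"}},"required":["plan"]}

```bash
ls; mkdir -p pics; python3 - <<'E'
from workcell import status, viewer, manip
import cv2
print(status.get_obs()); print(manip.tip_extent)
for n in("scene","top"):
    cv2.imwrite(f"pics/{n}0.png",cv2.resize(viewer.camera(n)[:,:,::-1],(800,600)))
    print(viewer.camera_model(n))
E
```

```text
pics
{'clock': 0.0, 'joint_pos': array([-1.1745943 ,  0.33288729, -0.064695  ,  1.46093906,  0.02160349,
        1.34993473, -0.08849847]), 'joint_velocities': array([-6.61324066e-04, -2.04372877e-06,  4.67983185e-04,  1.72595715e-03,
       -1.38789963e-03, -4.10548155e-04, -1.01456395e-03]), 'tau': array([-1.41197241e-03, -6.25443220e+01,  4.83196252e-02, -3.91608810e+01,
        1.60634582e-02,  9.75132192e-03, -1.77320840e-05]), 'position': array([0.25402619, 0.57064678, 0.24450738]), 'ee_rot': array([ 2.07864928e-01,  9.78157262e-01, -7.27134358e-04, -1.16425157e-04]), 'ft_force': array([-0.50650839,  0.39783379,  0.80931642]), 'torque': array([ 0.05657814, -0.00603478,  0.04378186]), 'grasp_force': 0.0, 'grip_width': 1.0046185424698304}
0.014
{'fx': 479.7497037440712, 'fy': 479.7497037440712, 'cx': 245.2909848467364, 'cy': 183.0150182251781, 'D': array([-0.10856836,  0.        ,  0.        ,  0.        ,  0.        ]), 'R': array([[ 0.80643842, -0.59127875, -0.00682016],
       [-0.350195  , -0.46826986, -0.81122549],
       [ 0.47646672,  0.65659179, -0.58469367]]), 't': array([-0.4844247 ,  0.28206093,  1.62521307])}
{'fx': 346.53558707590753, 'fy': 346.53558707590753, 'cx': 256.1087731114252, 'cy': 194.39400711629145, 'D': array([-0.08120902,  0.        ,  0.        ,  0.        ,  0.        ]), 'R': array([[ 0.0040355 , -0.9999381 , -0.01036921],
       [-0.99563088, -0.00305034, -0.09332654],
       [ 0.09328913,  0.01070052, -0.99558156]]), 't': array([-0.0471969 ,  0.58806276,  1.25407516])}
```

View pics/scene0.png

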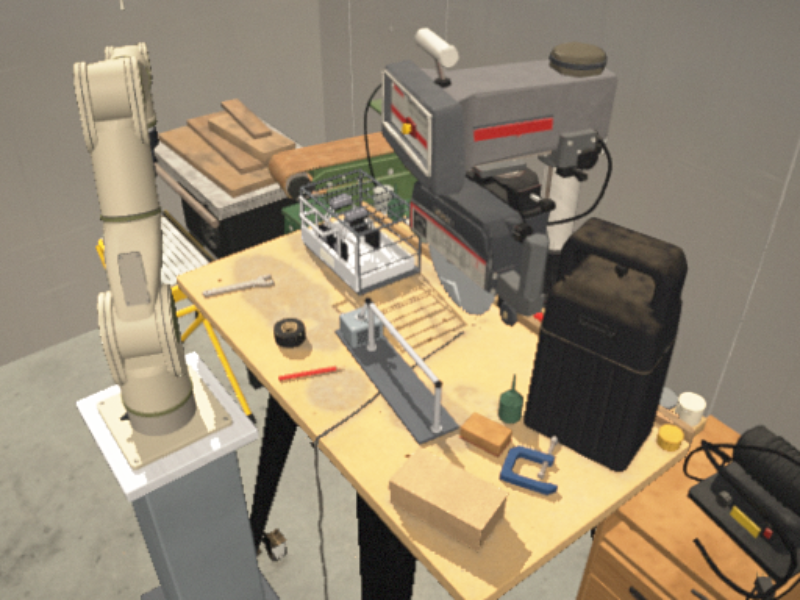

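View pics/top0.png

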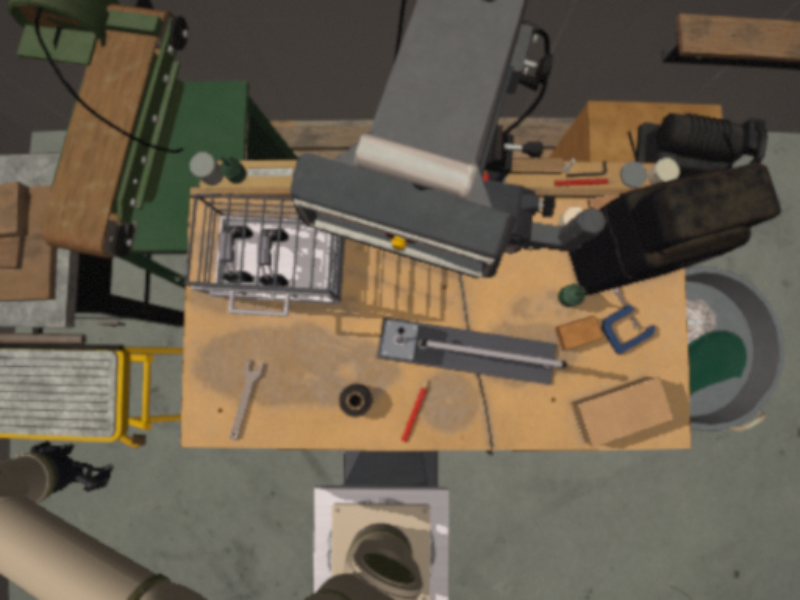

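The scene view shows the wire unit at (360,230) with two defenders, the stand's bar from (370,305) to (435,385), and the oil can at (510,400). In the top view the defenders are at (235,253) and (272,257), the handle is at (258,302), the bar runs (425,345) to (560,365), and the toggle is near (400,337).

```bash
cat > h.py <<'E'
import numpy as np, cv2
from workcell import status, viewer, manip
def snap(n): return viewer.camera(n)[:,:,::-1].copy()
def ray(n,uv):
    m=viewer.camera_model(n); K=np.array([[m['fx'],0,m['cx']],[0,m['fy'],m['cy']],[0,0,1]])
    p=cv2.undistortPoints(np.array([[uv]],float),K,np.array(m['D']))[0,0]
    R=np.array(m['R']); return -R.T@np.array(m['t']), R.T@np.array([p[0],p[1],1])
def plane(n,uv,z):
    o,d=ray(n,uv); return o+d*(z-o[2])/d[2]
def tri(uvs,uvt):
    (o1,d1),(o2,d2)=ray('scene',uvs),ray('top',uvt)
    s=np.linalg.lstsq(np.c_[d1,-d2],o2-o1,rcond=None)[0]
    a,b=o1+d1*s[0],o2+d2*s[1]; return (a+b)/2,np.linalg.norm(a-b)
def proj(n,X):
    m=viewer.camera_model(n); K=np.array([[m['fx'],0,m['cx']],[0,m['fy'],m['cy']],[0,0,1]])
    return cv2.projectPoints(np.array([X],float),cv2.Rodrigues(np.array(m['R']))[0],np.array(m['t']),K,np.array(m['D']))[0][0,0]
def crop(n,x0,y0,w,h,s,f):
    im=snap(n)[y0:y0+h,x0:x0+w]; cv2.imwrite(f,cv2.resize(im,None,fx=s,fy=s,interpolation=cv2.INTER_CUBIC))
def tool():
    from scipy.spatial.transform import Rotation as Ro
    o=status.get_obs(); return np.array(o['position']),Ro.from_quat(o['ee_rot']).as_matrix(),o
E
python3 - <<'E'
from h import *
a=snap('top'); s=snap('scene')
cv2.imwrite('pics/t1.png',cv2.resize(a[115:250,115:375],(780,405),interpolation=cv2.INTER_CUBIC))
cv2.imwrite('pics/s1.png',cv2.resize(s[105:285,180:300],(400,600),interpolation=cv2.INTER_CUBIC))
E
```

```text
(no output)
```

View pics/t1.png

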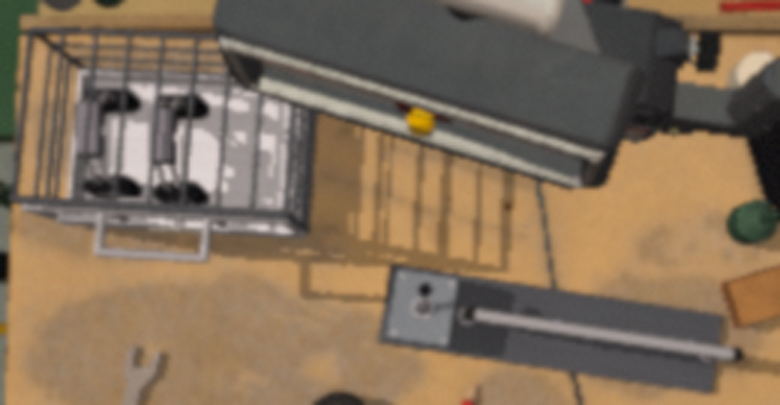

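View pics/s1.png

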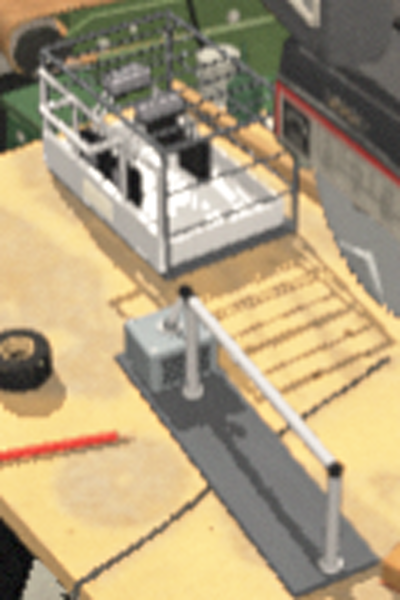

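The top crop shows the handle bar from (97,252) to (208,257), pads at (92,133) and (163,135), bar ends at (468,316) and (740,354), and a dark ball at (424,290). The scene crop shows bar ends at (186,291) and (335,466), and crown pads at (127,77) and (158,105).

```bash
python3 - <<'E'
from h import *
np.set_printoptions(precision=4,suppress=True)
T=lambda x,y:(115+x/3-.33,115+y/3-.33); S=lambda x,y:(180+x/3.333-.33,105+y/3.333-.33)
b1=tri(S(186,291),T(468,316)); b2=tri(S(335,466),T(740,354)); print('bar',b1,b2,np.linalg.norm(b1[0]-b2[0]))
c=(b1[0]+b2[0])/2; yv=b1[0]-b2[0]; yv[2]=0; yv/=np.linalg.norm(yv); xv=np.array([yv[1],-yv[0],0]); print('mid',c,'yaw',np.degrees(np.arctan2(xv[1],xv[0])))
c[2]=0
for n,k,o in(('top',3,(115,115)),('scene',3.333,(180,105))):
  for q in(-.02,.02):
    print(n,'ball',q,(proj(n,c+yv*.205+xv*q+[0,0,.108])-o+.33)*k,'piv',(proj(n,c+yv*.205+[0,0,.068])-o+.33)*k)
print('pads',tri(S(127,77),T(92,133)),tri(S(158,105),T(163,135)))
h1,h2=plane('top',T(97,252),.158),plane('top',T(208,257),.158); print('handle',h1,h2,np.linalg.norm(h1-h2))
print('handle in scene', (proj('scene',h1)-(180,105))*3.333,(proj('scene',h2)-(180,105))*3.333)
p=np.array([.254,.571,.245])
print('tcp',proj('top',p)/.64)
E
```

```text
bar (array([ 0.4906, -0.0945,  0.1512]), np.float64(0.002061230269457917)) (array([ 0.4484, -0.3966,  0.1472]), np.float64(0.0037705089335996283)) 0.3050784336220767
mid [ 0.4695 -0.2456  0.1492] yaw -7.961402851118267
top ball -0.02 [418.5389 328.2813] piv [421.4859 311.8133]
top ball 0.02 [423.5144 293.7349] piv [421.4859 311.8133]
scene ball -0.02 [149.7298 302.5019] piv [166.8516 325.6653]
scene ball 0.02 [181.9646 292.0183] piv [166.8516 325.6653]
pads (array([0.6967, 0.332 , 0.152 ]), np.float64(7.311162123782007e-05)) (array([0.6932, 0.252 , 0.1482]), np.float64(0.0038653129980465756))
handle [0.5605 0.3193 0.158 ] [0.5553 0.1937 0.158 ] 0.1257036977849204
handle in scene [ 41.1179 107.6818] [ 91.3342 151.0703]
tcp [ 89.1716 459.6048]
```

```bash
cat >> h.py <<'E'
def go(*targets):
    """targets (x,y,z,angle of tool y in world, deg): all relative to the present pose"""
    from scipy.spatial.transform import Rotation as Ro
    p,R,o=tool()
    print('t',o['clock'],'p',p.round(4),'yang',np.degrees(np.arctan2(R[1,1],R[0,1])).round(1),'F',np.round(o['ft_force'],1),'grip',round(o['grip_width'],3),round(o['grasp_force'],1),'q',np.round(o['joint_pos'],2))
    for x,y,z,a in targets:
        a=np.radians(a); Y=np.array([np.cos(a),np.sin(a),0]); Z=np.array([0,0,-1.]); 
        Rt=np.c_[np.cross(Y,Z),Y,Z]; rv=np.degrees(Ro.from_matrix(R.T@Rt).as_rotvec()); d=R.T@(np.array([x,y,z])-p)
        print('rot',rv.round(1),'shift',d.round(4),'rows',max(np.linalg.norm(rv)/10.7,np.linalg.norm(d)/.0625).round(1))
E
python3 -c "
from h import *
go((.558,.2565,.28,-2.4))"
```

```text
t 0.2 p [0.2541 0.5708 0.2448] yang 66.0 F [0.2 0.  0.6] grip 1.0 0.0 q [-1.17  0.33 -0.06  1.46  0.02  1.35 -0.09]
rot [-0.   0.  68.4] shift [-0.4055 -0.1636 -0.035 ] rows 7.0
```

Request:
{"method": "play_rows", "body": {"plan": [0, 0, 10, -0.06, -0.024, -0.01, 0.3, 0, 0, 20, -0.12, -0.048, -0.02, 0.3, 0, 0, 30, -0.17, -0.07, -0.035, 0.3, 0, 0, 40, -0.23, -0.094, -0.035, 0.3, 0, 0, 50, -0.29, -0.118, -0.035, 0.3, 0, 0, 60, -0.35, -0.142, -0.035, 0.3, 0, 0, 68.4, -0.4055, -0.1636, -0.035, 0.3, 0, 0, 68.4, -0.4055, -0.1636, -0.035, 0.3, 0, 0, 68.4, -0.4055, -0.1636, -0.035, 0.3, 0, 0, 68.4, -0.4055, -0.1636, -0.035, 0.3, 0, 0, 68.4, -0.4055, -0.1636, -0.035, 0.3], "squeeze": 40}}

```text
clock: 1.58
position: [0.5573, 0.2579, 0.2804]
ee_rot: [0.721, 0.693, 0.0, -0.0]
ft_force: [0.3, -1.0, -0.7]
grip_width: 0.304
grasp_force: 0.0
```

```bash
python3 -c "
from h import *
go((.558,.2565,.155,-2.4))
crop('scene',160,40,140,120,5,'pics/s2.png')"
```

```text
t 1.575 p [0.5573 0.2579 0.2804] yang -2.3 F [ 0.3 -1.  -0.7] grip 0.304 0.0 q [-0.76  0.29  0.32  1.46 -0.09  1.41 -0.48]
rot [-0.  -0.   0.1] shift [-0.0014  0.0007  0.1254] rows 2.0
```

View pics/s2.png

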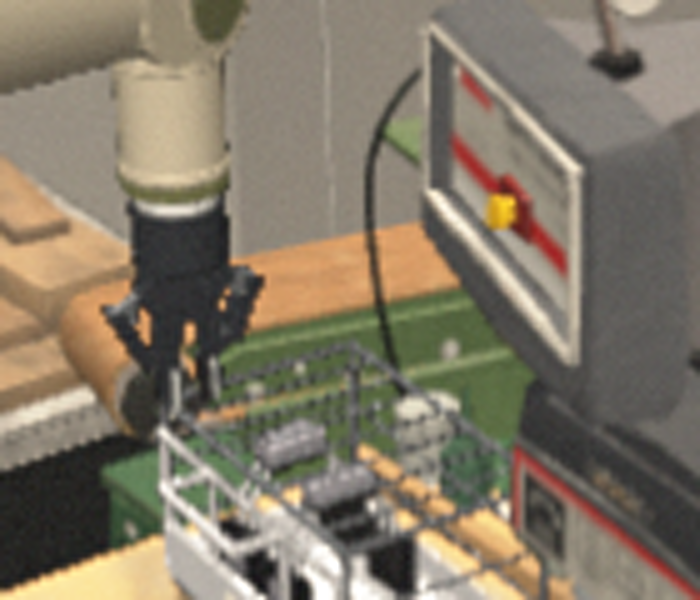

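The scene crop shows the gripper hanging above the handle, fingertips at about (190,390), and pads at (290,440) and (340,483).

Request:
{"method": "play_rows", "body": {"plan": [0, 0, 0, 0, 0, 0.03, 0.3, 0, 0, 0, -0.001, 0.001, 0.06, 0.3, 0, 0, 0, -0.001, 0.001, 0.08, 0.3, 0, 0, 0, -0.001, 0.001, 0.095, 0.3, 0, 0, 0, -0.001, 0.001, 0.11, 0.3, 0, 0, 0, -0.001, 0.001, 0.125, 0.3, 0, 0, 0, -0.001, 0.001, 0.125, 0.3, 0, 0, 0, -0.001, 0.001, 0.125, 0, 0, 0, 0, -0.001, 0.001, 0.125, 0, 0, 0, 0, -0.001, 0.001, 0.125, 0, 0, 0, 0, -0.001, 0.001, 0.125, 0, 0, 0, 0, -0.001, 0.001, 0.125, 0]}}

```text
clock: 3.12
position: [0.5566, 0.2559, 0.155]
ee_rot: [0.721, 0.692, -0.002, -0.002]
ft_force: [-13.5, -1.7, 6.8]
grip_width: 0.101
grasp_force: 39.3
```

Request:
{"method": "play_rows", "body": {"plan": [0, 0, 0, 0, -0.015, 0, 0, 0, 0, 0, 0, -0.035, 0, 0, 0, 0, 0, 0, -0.055, 0, 0, 0, 0, 0, 0, -0.075, 0, 0, 0, 0, 0, 0, -0.095, 0, 0, 0, 0, 0, 0, -0.115, 0, 0, 0, 0, 0, 0, -0.135, 0, 0, 0, 0, 0, 0, -0.15, 0, 0, 0, 0, 0, 0, -0.16, 0, 0, 0, 0, 0, 0, -0.165, 0, 0, 0, 0, 0, 0, -0.165, 0, 0, 0, 0, 0, 0, -0.165, 0, 0]}}

```text
clock: 4.62
position: [0.3929, 0.2646, 0.1551]
ee_rot: [0.721, 0.693, 0.001, -0.001]
ft_force: [-0.2, 10.4, -8.7]
grip_width: 0.098
grasp_force: 39.5
```

Request:
{"method": "play_rows", "body": {"plan": [0, 0, 0, 0, -0.003, 0, 0, 0, 0, 0, 0, -0.006, 0, 0, 0, 0, 0, 0, -0.008, 0, 0, 0, 0, 0, 0, -0.01, 0, 0, 0, 0, 0, 0, -0.01, 0, 0]}}

```text
clock: 5.25
position: [0.3832, 0.265, 0.1551]
ee_rot: [0.721, 0.693, 0.001, -0.001]
ft_force: [0.3, 11.9, -11.0]
grip_width: 0.1
grasp_force: 39.3
```

Request:
{"method": "play_rows", "body": {"plan": [0, 0, 0, 0, 0, 0, 0.3, 0, 0, 0, 0, 0, 0, 0.3, 0, 0, 0, 0, 0, 0, 0.3, 0, 0, 0, 0, 0, -0.04, 0.3, 0, 0, 0, 0, 0, -0.09, 0.3, 0, 0, 0, 0, 0, -0.145, 0.5, 0, 0, 0, 0.06, 0, -0.145, 0.9, 0, 0, 0, 0.12, 0, -0.145, 0.9, 0, 0, 0, 0.18, 0, -0.145, 0.9, 0, 0, 0, 0.2, 0, -0.145, 0.9, 0, 0, 0, 0.2, 0, -0.145, 0.9]}}

```text
clock: 6.62
position: [0.392, 0.4637, 0.2994]
ee_rot: [0.721, 0.693, -0.001, 0.0]
ft_force: [-0.2, -1.5, -0.4]
grip_width: 0.901
grasp_force: 0.0
```

```bash
python3 -c "
from h import *
go()
a=snap('top')[120:240,110:310]; s=snap('scene')[60:220,150:300]
im=np.zeros((600,800,3),np.uint8); 
a=cv2.resize(a,None,fx=2.5,fy=2.5,interpolation=2); s=cv2.resize(s,None,fx=2,fy=2,interpolation=2)
im[:300,:500]=a; im[:320,500:800]=s; cv2.imwrite('pics/c3.png',im[:320])"
```

```text
t 6.625 p [0.392  0.4637 0.2994] yang -2.3 F [-0.2 -1.5 -0.4] grip 0.901 0.0 q [-1.05  0.27  0.14  1.43 -0.04  1.44 -0.96]
```

View pics/c3.png

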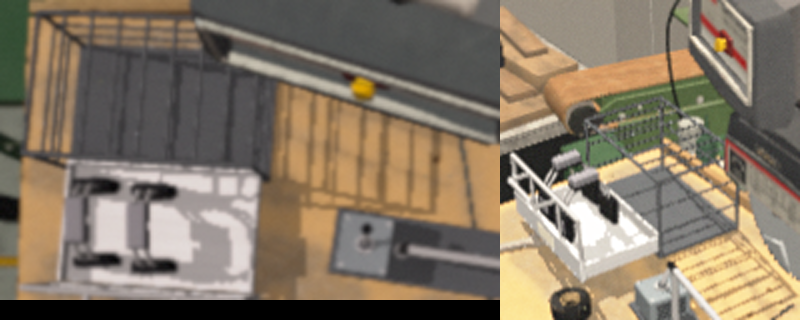

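The drawer is open with two defenders. Top: pads near (78,230) and (140,227); scene half: pads near (565,158) and (582,178). The toggle ball (366,230) lies beyond its pivot (366,243), so it is on. I'll segment the pads.

```bash
cat >> h.py <<'E'
def pads(n,x0,y0,w,h,lo=75,hi=150,amin=20):
    im=snap(n)[y0:y0+h,x0:x0+w]; i=im.astype(int); g=i.mean(2)
    m=((g>lo)&(g<hi)&(i.max(2)-i.min(2)<25)).astype(np.uint8)
    m=cv2.morphologyEx(m,cv2.MORPH_OPEN,np.ones((3,3),np.uint8))
    k,l,s,c=cv2.connectedComponentsWithStats(m)
    for j in range(1,k):
        if s[j][4]>amin:
            r=cv2.minAreaRect(np.argwhere(l==j)[:,::-1].astype(np.float32)); print(n,'c',(c[j]+(x0,y0)).round(1),'area',s[j][4],'rect',np.round(r[0],1)+(x0,y0),np.round(r[1],1),round(r[2],1))
    cv2.imwrite(f'pics/m_{n}.png',np.hstack([cv2.resize(im,None,fx=5,fy=5,interpolation=2),cv2.resize(cv2.merge([m*255]*3),None,fx=5,fy=5,interpolation=0)]))
E
python3 -c "
from h import *
pads('top',130,185,60,50)
pads('scene',165,128,40,30)
a,b=cv2.imread('pics/m_top.png'),cv2.imread('pics/m_scene.png'); c=np.zeros((a.shape[0]+b.shape[0],600,3),np.uint8); c[:a.shape[0]]=a; c[a.shape[0]:,:b.shape[1]]=b; cv2.imwrite('pics/m4.png',c)"
```

```text
top c [142.8 188. ] area 69 rect [143. 188.] [ 6. 10.] 90.0
top c [183.8 186. ] area 32 rect [183.5 186.5] [ 3. 11.] 90.0
top c [139.5 212.3] area 328 rect [140.1 215. ] [13.7 41. ] 10.0
top c [164.2 207.8] area 168 rect [165.  207.5] [23.  8.] 90.0
scene c [184.9 140.5] area 35 rect [185.  140.5] [ 2.8 11.1] 71.6
scene c [193.  149.9] area 28 rect [193.  149.8] [2.8 8.9] 71.6
```

View pics/m4.png

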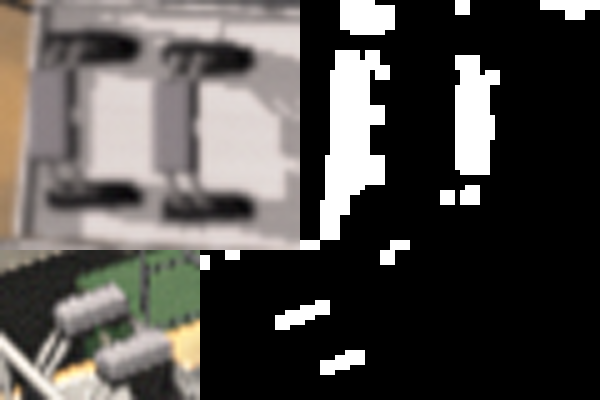

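The pads in the top crop are centred at about (50,113) and (171,123); in the scene crop at about (92,308) and (135,352). Each crop pixel is 1/5 of an image pixel.

```bash
python3 -c "
from h import *
T=lambda x,y:(130+x/5-.4,185+y/5-.4); S=lambda x,y:(165+x/5-.4,128+(y-250)/5-.4)
for a,b in(((50,113),(92,305)),((171,123),(135,350))):
  print(tri(S(*b),T(*a)),plane('top',T(*a),.154))
# pad2 ends and cups
print(plane('top',T(171,75),.154),plane('top',T(171,172),.154))
go((.517,.25,.28,87.6))"
```

```text
(array([0.53155101, 0.34738095, 0.14876091]), np.float64(0.0015490619149914307)) [0.53190623 0.34509311 0.154     ]
(array([0.52485962, 0.26489072, 0.14713255]), np.float64(0.002695903920157909)) [0.52564525 0.26221595 0.154     ]
[0.55786238 0.26311255 0.154     ] [0.49291002 0.26134592 0.154     ]
t 6.825 p [0.3932 0.4614 0.3008] yang -2.5 F [ 0.4 -0.4  0.4] grip 0.898 0.0 q [-1.05  0.26  0.14  1.44 -0.04  1.44 -0.96]
rot [  0.    0.  -90.1] shift [-0.2058  0.1328  0.0208] rows 8.4
```

Request:
{"method": "play_rows", "body": {"plan": [0, 0, -10, -0.023, 0.014, 0.0, 0.7, 0, 0, -20, -0.046, 0.028, 0.005, 0.7, 0, 0, -30, -0.07, 0.042, 0.01, 0.7, 0, 0, -40, -0.09, 0.056, 0.015, 0.7, 0, 0, -50, -0.11, 0.07, 0.02, 0.7, 0, 0, -60, -0.135, 0.085, 0.02, 0.7, 0, 0, -70, -0.155, 0.1, 0.02, 0.7, 0, 0, -80, -0.18, 0.12, 0.02, 0.7, 0, 0, -90, -0.195, 0.138, 0.02, 0.7, 0, 0, -90, -0.195, 0.138, 0.02, 0.7, 0, 0, -90, -0.195, 0.138, 0.02, 0.7, 0, 0, -90, -0.195, 0.138, 0.02, 0.7]}}

```text
clock: 8.32
position: [0.5216, 0.2629, 0.2805]
ee_rot: [0.021, 1.0, 0.0, -0.0]
ft_force: [0.1, 0.7, 0.7]
grip_width: 0.707
grasp_force: 0.0
```

```bash
python3 -c "
from h import *
go((.524,.262,.148,87.6))"
```

```text
t 8.325 p [0.5216 0.2629 0.2805] yang 87.6 F [0.1 0.7 0.7] grip 0.707 0.0 q [-0.65  0.22  0.13  1.53 -0.03  1.39  1.01]
rot [ 0. -0. -0.] shift [-0.0024 -0.0008  0.1325] rows 2.1
```

Request:
{"method": "play_rows", "body": {"plan": [0, 0, 0, -0.002, -0.001, 0.03, 0.7, 0, 0, 0, -0.002, -0.001, 0.06, 0.7, 0, 0, 0, -0.002, -0.001, 0.09, 0.7, 0, 0, 0, -0.002, -0.001, 0.11, 0.7, 0, 0, 0, -0.002, -0.001, 0.123, 0.7, 0, 0, 0, -0.002, -0.001, 0.132, 0.7, 0, 0, 0, -0.002, -0.001, 0.132, 0.7, 0, 0, 0, -0.002, -0.001, 0.132, 0, 0, 0, 0, -0.002, -0.001, 0.132, 0, 0, 0, 0, -0.002, -0.001, 0.132, 0, 0, 0, 0, -0.002, -0.001, 0.132, 0, 0, 0, 0, -0.002, -0.001, 0.132, 0, 0, 0, 0, -0.002, -0.001, 0.132, 0], "squeeze": 45}}

```text
clock: 9.95
position: [0.5247, 0.2615, 0.1492]
ee_rot: [0.021, 1.0, 0.001, 0.001]
ft_force: [-0.6, 0.7, 5.3]
grip_width: 0.32
grasp_force: 44.5
```

Request:
{"method": "play_rows", "body": {"plan": [0, 0, 0, 0, 0, -0.02, 0, 0, 0, 0, 0, 0, -0.05, 0, 0, 0, 0, 0, 0, -0.085, 0, 0, 0, 0, 0, 0, -0.12, 0, 0, 0, 0, 0, 0, -0.155, 0, 0, 0, 0, 0, 0, -0.18, 0, 0, 0, 0, 0.02, 0, -0.185, 0, 0, 0, 0, 0.045, -0.02, -0.185, 0, 0, 0, 0, 0.06, -0.05, -0.185, 0, 0, 0, 0, 0.06, -0.08, -0.185, 0, 0, 0, 0, 0.06, -0.08, -0.185, 0]}}

```text
clock: 11.32
position: [0.461, 0.181, 0.3333]
ee_rot: [0.023, 1.0, -0.0, -0.0]
ft_force: [-0.0, 1.1, -1.3]
grip_width: 0.324
grasp_force: 44.1
```

```bash
python3 -c "
from h import *
go((.478,-.186,.33,82.0),(.44,0,.33,85))
"
```

```text
t 11.325 p [0.461  0.181  0.3333] yang 87.4 F [-0.   1.1 -1.3] grip 0.324 44.1 q [-0.62  0.    0.16  1.66 -0.    1.48  1.06]
rot [-0.   0.   5.4] shift [-0.0337 -0.3658  0.0035] rows 5.9
rot [-0.   0.   2.4] shift [ 0.0128 -0.1818  0.0034] rows 2.9
```

Request:
{"method": "play_rows", "body": {"plan": [0, 0, 0, 0.005, -0.03, 0, 0, 0, 0, 1, 0.01, -0.07, 0, 0, 0, 0, 2, 0.013, -0.11, 0, 0, 0, 0, 2.5, 0.013, -0.15, 0, 0, 0, 0, 3, 0.01, -0.19, 0, 0, 0, 0, 3.5, 0, -0.23, 0, 0, 0, 0, 4, -0.01, -0.27, 0, 0, 0, 0, 4.5, -0.02, -0.31, 0, 0, 0, 0, 5.4, -0.03, -0.345, 0, 0, 0, 0, 5.4, -0.034, -0.366, 0, 0, 0, 0, 5.4, -0.034, -0.366, 0, 0, 0, 0, 5.4, -0.034, -0.366, 0, 0, 0, 0, 5.4, -0.034, -0.366, 0, 0]}}

```text
clock: 12.95
position: [0.4798, -0.1823, 0.3332]
ee_rot: [0.067, 0.998, 0.0, -0.0]
ft_force: [0.2, -0.7, -2.2]
grip_width: 0.321
grasp_force: 44.2
```

```bash
python3 -c "
from h import *
go()
a=snap('top')[190:270,235:375]; s=snap('scene')[130:290,215:305]
im=np.zeros((600,780,3),np.uint8)
a=cv2.resize(a,None,fx=3,fy=3,interpolation=2); s=cv2.resize(s,None,fx=3.75,fy=3.75,interpolation=2)
im[:240,:420]=a; im[:600,430:430+s.shape[1]]=s; cv2.imwrite('pics/c5.png',im)"
```

```text
t 12.95 p [ 0.4798 -0.1823  0.3332] yang 82.3 F [ 0.2 -0.7 -2.2] grip 0.321 44.2 q [-0.29  0.03  0.58  1.63 -0.02  1.48  1.73]
```

View pics/c5.png

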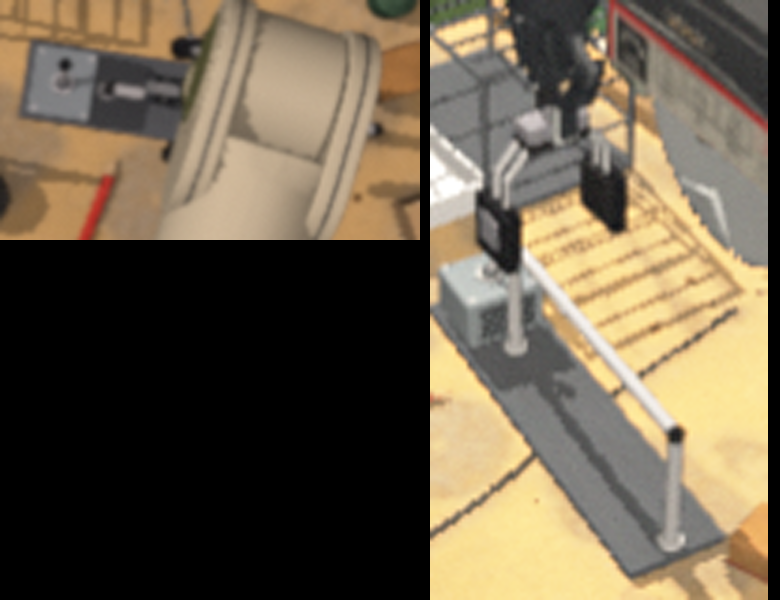

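The defender hangs in the grip. In the scene part its cups are at about (500,230) and (603,188), above the bar running (525,258) to (676,433). In the top part the cup ends are at (187,47) and (170,152).

```bash
python3 -c "
from h import *
np.set_printoptions(precision=4,suppress=True)
im=cv2.imread('pics/top0.png').astype(float).mean(2)
P=[]
for u in range(440,550,4):
    c=im[335:375,u]; v0=int(345+(u-427)*.147)-335
    w=c[max(0,v0-9):v0+10]; w=np.clip(w-w.min()-(w.max()-w.min())*.5,0,None); v=335+max(0,v0-9)+(w*np.arange(len(w))).sum()/w.sum()
    P.append(plane('top',((u+.5)*.64-.5,(v+.5)*.64-.5),.140))
P=np.array(P); k=np.polyfit(P[:,1],P[:,0],1); print('bar x at y=-.182',np.polyval(k,-.182),'slope',k,'deg',np.degrees(np.arctan(k[0])),'res',np.abs(np.polyval(k,P[:,1])-P[:,0]).max())
a,b=plane('top',(297.3,205.5),.255),plane('top',(291.7,240.3),.255); print('cups top',a,b,(a+b)/2,np.linalg.norm(a-b))
S=lambda x,y:(215+(x-430)/3.75-.4,130+y/3.75-.4)
a,b=plane('scene',S(500,230),.235),plane('scene',S(603,188),.235); print('cups sc',a,b,(a+b)/2,np.linalg.norm(a-b))
for d in ('bar ends',):
  print(plane('scene',S(525,258),.147),plane('scene',S(676,433),.147))
"
```

```text
bar x at y=-.182 0.4821981444000131 slope [0.1514 0.5097] deg 8.607986962828917 res 0.0005370299770287579
cups top [ 0.5335 -0.1724  0.255 ] [ 0.4287 -0.155   0.255 ] [ 0.4811 -0.1637  0.255 ] 0.10620741231457018
cups sc [ 0.4239 -0.1772  0.235 ] [ 0.5348 -0.181   0.235 ] [ 0.4793 -0.1791  0.235 ] 0.11101353910841993
[ 0.4837 -0.1294  0.147 ] [ 0.4451 -0.3978  0.147 ]
```

Request:
{"method": "play_rows", "body": {"plan": [0, 0, 0.5, -0.0015, 0, 0.03, 0, 0, 0, 0.7, -0.0015, 0, 0.06, 0, 0, 0, 0.7, -0.0015, 0, 0.09, 0, 0, 0, 0.7, -0.0015, 0, 0.115, 0, 0, 0, 0.7, -0.0015, 0, 0.135, 0, 0, 0, 0.7, -0.0015, 0, 0.15, 0, 0, 0, 0.7, -0.0015, 0, 0.158, 0, 0, 0, 0.7, -0.0015, 0, 0.162, 0, 0, 0, 0.7, -0.0015, 0, 0.165, 0, 0, 0, 0.7, -0.0015, 0, 0.165, 0]}}

```text
clock: 14.3
position: [0.4812, -0.1837, 0.1685]
ee_rot: [0.074, 0.997, 0.0, 0.0]
ft_force: [-0.4, 0.5, -3.1]
grip_width: 0.319
grasp_force: 44.1
```

Request:
{"method": "play_rows", "body": {"plan": [0, 0, 0, 0, 0, 0.001, 0, 0, 0, 0, 0, 0, 0.002, 0, 0, 0, 0, 0, 0, 0.003, 0, 0, 0, 0, 0, 0, 0.003, 0, 0, 0, 0, 0, 0, 0.003, 0]}}

```text
clock: 14.92
position: [0.4815, -0.1837, 0.1656]
ee_rot: [0.074, 0.997, -0.0, 0.0]
ft_force: [2.0, -0.3, 0.4]
grip_width: 0.323
grasp_force: 44.4
```

Request:
{"method": "play_rows", "body": {"plan": [0, 0, 0, -0.001, 0, 0.001, 0, 0, 0, 0, -0.001, 0, 0.001, 0, 0, 0, 0, -0.001, 0, 0.001, 0.38, 0, 0, 0, -0.001, 0, 0.001, 0.5, 0, 0, 0, -0.001, 0, 0.001, 0.6, 0, 0, 0, -0.001, 0, 0.001, 0.6, 0, 0, 0, -0.001, 0, 0.001, 0.6]}}

```text
clock: 15.8
position: [0.4821, -0.1838, 0.1643]
ee_rot: [0.074, 0.997, 0.0, -0.0]
ft_force: [-0.2, -0.2, -0.1]
grip_width: 0.599
grasp_force: 0.0
```

```bash
python3 -c "
from h import *
go()
crop('scene',215,110,90,120,5,'pics/s6.png')"
```

```text
t 15.8 p [ 0.4821 -0.1838  0.1643] yang 81.5 F [-0.2 -0.2 -0.1] grip 0.599 0.0 q [-0.26  0.16  0.59  1.88 -0.1   1.13  1.79]
```

View pics/s6.png

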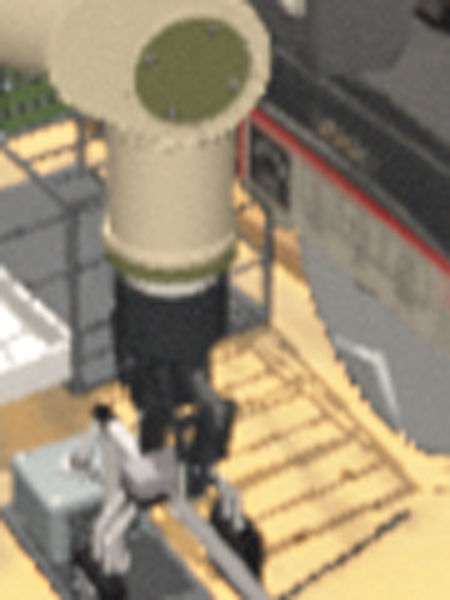

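The defender sits on the bar, pad at (150,480), with a cup on each side at (105,580) and (235,540). I'll retreat and look at everything.

```bash
python3 -c "
from h import *
go((.482,-.184,.33,82),(.40,.10,.33,88))"
```

```text
t 15.85 p [ 0.4821 -0.1838  0.1643] yang 81.5 F [-0.1 -0.1  0.5] grip 0.602 0.0 q [-0.26  0.16  0.59  1.88 -0.1   1.13  1.79]
rot [ 0.  -0.  -0.5] shift [ 0.     -0.0002 -0.1657] rows 2.7
rot [ 0.  -0.  -6.5] shift [ 0.1231  0.2686 -0.1657] rows 5.4
```

Request:
{"method": "play_rows", "body": {"plan": [0, 0, 0, 0, 0, -0.02, 0.6, 0, 0, 0, 0, 0, -0.05, 0.6, 0, 0, 0, 0, 0, -0.1, 0.6, 0, 0, 0, 0, 0, -0.15, 0.6, 0, 0, 0, 0, 0, -0.166, 0.6, 0, 0, -1, 0.03, 0.04, -0.166, 0.6, 0, 0, -2, 0.06, 0.09, -0.166, 0.6, 0, 0, -3, 0.09, 0.14, -0.166, 0.6, 0, 0, -4, 0.11, 0.19, -0.166, 0.6, 0, 0, -6, 0.12, 0.24, -0.166, 0.6, 0, 0, -6.5, 0.123, 0.27, -0.166, 0.6, 0, 0, -6.5, 0.123, 0.27, -0.166, 0.6, 0, 0, -6.5, 0.123, 0.27, -0.166, 0.6]}}

```text
clock: 17.48
position: [0.4003, 0.1006, 0.3299]
ee_rot: [0.018, 1.0, -0.0, -0.0]
ft_force: [1.2, -0.1, 0.2]
grip_width: 0.605
grasp_force: 0.0
```

```bash
python3 -c "
from h import *
go()
a=snap('top')[150:260,110:370]; s=snap('scene')[100:290,165:305]
cv2.imwrite('pics/rawt.png',a)
im=np.zeros((600,800,3),np.uint8)
a=cv2.resize(a,None,fx=3,fy=3,interpolation=2); s=cv2.resize(s,None,fx=1.4,fy=1.4,interpolation=2)
im[:330,:780]=a; im[332:332+s.shape[0],:s.shape[1]]=s
p=snap('scene')[120:165,165:215]; p=cv2.resize(p,None,fx=5,fy=5,interpolation=2); im[332:557,210:460]=p
p=snap('scene')[190:240,215:275]; p=cv2.resize(p,None,fx=5,fy=5,interpolation=2); im[332:582,480:780]=p
cv2.imwrite('pics/c7.png',im)"
```

```text
t 17.475 p [0.4003 0.1006 0.3299] yang 88.0 F [ 1.2 -0.1  0.2] grip 0.605 0.0 q [-0.57 -0.19  0.18  1.84  0.03  1.49  1.14]
```

View pics/c7.png

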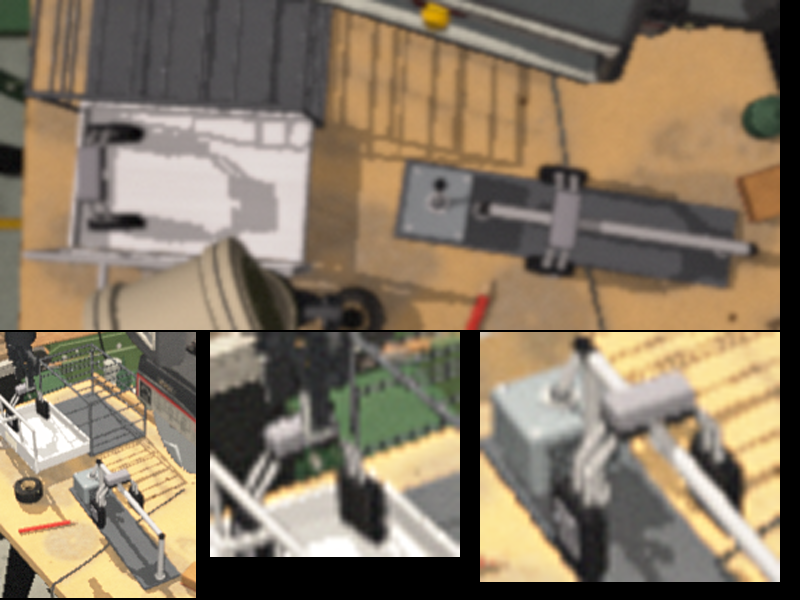

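The first defender hangs well astride the bar: pad at (565,220), cups at (562,178) and (550,262). The second is unmoved, pad at (91,174) in the top crop.

```bash
python3 -c "
from h import *
T=lambda x,y:(110+x/3-.33,150+y/3-.33)
print(plane('top',T(90,174),.154),plane('top',T(91,147),.154),plane('top',T(90,202),.154))
go((.48,.343,.28,87.6),(.531,.3435,.28,87.6),(.531,.3435,.149,87.6))"
```

```text
[0.53032596 0.34479916 0.154     ] [0.5606813  0.34469324 0.154     ] [0.49899164 0.34377016 0.154     ]
t 17.675 p [0.4004 0.1006 0.3303] yang 87.9 F [ 0.6 -0.4 -0.6] grip 0.601 0.0 q [-0.57 -0.19  0.18  1.84  0.03  1.49  1.14]
rot [ 0.  -0.   0.3] shift [-0.0707  0.2451  0.0503] rows 4.2
rot [ 0.  -0.   0.3] shift [-0.1217  0.2475  0.0503] rows 4.5
rot [ 0.  -0.   0.3] shift [-0.1217  0.2474  0.1813] rows 5.3
```

Request:
{"method": "play_rows", "body": {"plan": [0, 0, 0, -0.02, 0.04, 0, 0.65, 0, 0, 0, -0.04, 0.09, 0.01, 0.65, 0, 0, 0, -0.06, 0.14, 0.02, 0.65, 0, 0, 0, -0.08, 0.19, 0.03, 0.65, 0, 0, 0, -0.1, 0.23, 0.04, 0.65, 0, 0, 0.3, -0.1205, 0.248, 0.05, 0.65, 0, 0, 0.3, -0.1205, 0.248, 0.05, 0.65, 0, 0, 0.3, -0.1205, 0.248, 0.05, 0.65, 0, 0, 0.3, -0.1205, 0.248, 0.08, 0.65, 0, 0, 0.3, -0.1205, 0.248, 0.115, 0.65, 0, 0, 0.3, -0.1205, 0.248, 0.145, 0.65, 0, 0, 0.3, -0.1205, 0.248, 0.165, 0.65, 0, 0, 0.3, -0.1205, 0.248, 0.175, 0.65, 0, 0, 0.3, -0.1205, 0.248, 0.181, 0.65, 0, 0, 0.3, -0.1205, 0.248, 0.181, 0.4, 0, 0, 0.3, -0.1205, 0.248, 0.181, 0, 0, 0, 0.3, -0.1205, 0.248, 0.181, 0, 0, 0, 0.3, -0.1205, 0.248, 0.181, 0, 0, 0, 0.3, -0.1205, 0.248, 0.181, 0, 0, 0, 0.3, -0.1205, 0.248, 0.181, 0]}}

```text
clock: 20.18
position: [0.5298, 0.3456, 0.1503]
ee_rot: [0.02, 1.0, 0.001, 0.001]
ft_force: [0.6, 0.4, 5.4]
grip_width: 0.326
grasp_force: 44.6
```

Request:
{"method": "play_rows", "body": {"plan": [0, 0, 0, 0, 0, -0.02, 0, 0, 0, 0, 0, 0, -0.05, 0, 0, 0, 0, 0, 0, -0.085, 0, 0, 0, 0, 0, 0, -0.12, 0, 0, 0, 0, 0, 0, -0.155, 0, 0, 0, 0, 0, 0, -0.185, 0, 0, 0, 0, 0.025, 0, -0.195, 0, 0, 0, 0, 0.06, -0.02, -0.195, 0, 0, 0, 0, 0.09, -0.06, -0.195, 0, 0, 0, 0, 0.095, -0.1, -0.195, 0, 0, 0, 0, 0.095, -0.15, -0.195, 0, 0, 0, 0, 0.095, -0.2, -0.195, 0, 0, 0, 0, 0.095, -0.25, -0.195, 0, 0, 0, 0, 0.095, -0.28, -0.195, 0, 0, 0, 0, 0.095, -0.3, -0.195, 0, 0, 0, 0, 0.095, -0.3, -0.195, 0]}}

```text
clock: 22.18
position: [0.4222, 0.0477, 0.3441]
ee_rot: [0.021, 1.0, 0.0, -0.0]
ft_force: [0.4, 0.6, -1.7]
grip_width: 0.322
grasp_force: 44.0
```

```bash
python3 -c "
from h import *
go((.43,-.15,.345,82),(.4635,-.305,.345,81.5))"
```

```text
t 22.175 p [0.4222 0.0477 0.3441] yang 87.5 F [ 0.4  0.6 -1.7] grip 0.322 44.0 q [-0.53 -0.17  0.27  1.79  0.05  1.52  1.26]
rot [ 0.  -0.   5.5] shift [-0.0162 -0.1971 -0.0009] rows 3.2
rot [ 0. -0.  6.] shift [-0.0564 -0.3506 -0.0009] rows 5.7
```

Request:
{"method": "play_rows", "body": {"plan": [0, 0, 1, 0, -0.03, 0, 0, 0, 0, 2, -0.005, -0.07, 0, 0, 0, 0, 3, -0.01, -0.11, 0, 0, 0, 0, 4, -0.015, -0.15, 0, 0, 0, 0, 5, -0.016, -0.19, 0, 0, 0, 0, 5.5, -0.025, -0.23, 0, 0, 0, 0, 6, -0.035, -0.27, 0, 0, 0, 0, 6, -0.045, -0.31, 0, 0, 0, 0, 6, -0.0555, -0.34, 0, 0, 0, 0, 6, -0.0565, -0.35, 0, 0, 0, 0, 6, -0.0565, -0.35, 0, 0, 0, 0, 6, -0.0565, -0.35, 0, 0, 0, 0, 6, -0.0565, -0.35, 0, 0]}}

```text
clock: 23.8
position: [0.4651, -0.3018, 0.3444]
ee_rot: [0.072, 0.997, 0.0, 0.0]
ft_force: [-0.1, -0.0, -1.7]
grip_width: 0.322
grasp_force: 44.0
```

```bash
python3 -c "
from h import *
go((.4635,-.305,.169,81.5))
crop('scene',205,130,110,150,4,'pics/s8.png')"
```

```text
t 23.8 p [ 0.4651 -0.3018  0.3444] yang 81.8 F [-0.1 -0.  -1.7] grip 0.322 44.0 q [-0.18  0.16  0.77  1.52 -0.11  1.51  2.02]
rot [0.  0.  0.3] shift [ 0.0013 -0.0035  0.1754] rows 2.8
```

View pics/s8.png

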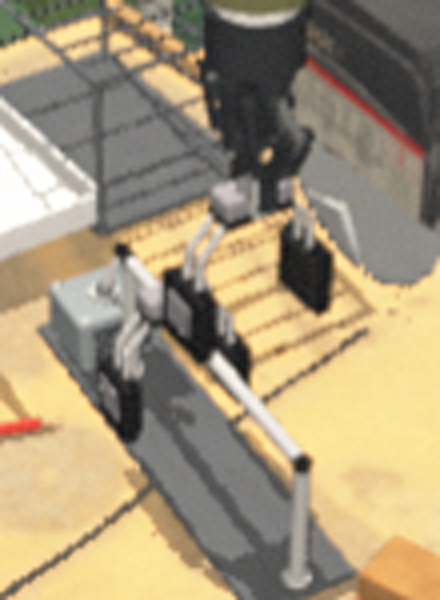

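The second defender hangs above the bar, cups at about (190,313) and (306,268); the first sits undisturbed on the bar.

```bash
python3 -c "
from h import *
S=lambda x,y:(205+x/4-.4,130+y/4-.4)
a,b=plane('scene',S(190,313),.245),plane('scene',S(306,268),.245); print(a,b,(a+b)/2,np.linalg.norm(a-b))"
```

```text
[ 0.41267719 -0.29491869  0.245     ] [ 0.52124702 -0.30451025  0.245     ] [ 0.46696211 -0.29971447  0.245     ] 0.10899269561924936
```

Request:
{"method": "play_rows", "body": {"plan": [0, 0, 0.3, 0.001, -0.003, 0.03, 0, 0, 0, 0.3, 0.001, -0.003, 0.06, 0, 0, 0, 0.3, 0.001, -0.003, 0.09, 0, 0, 0, 0.3, 0.001, -0.003, 0.12, 0, 0, 0, 0.3, 0.001, -0.003, 0.145, 0, 0, 0, 0.3, 0.001, -0.003, 0.16, 0, 0, 0, 0.3, 0.001, -0.003, 0.168, 0, 0, 0, 0.3, 0.001, -0.003, 0.172, 0, 0, 0, 0.3, 0.001, -0.003, 0.174, 0, 0, 0, 0.3, 0.001, -0.003, 0.174, 0]}}

```text
clock: 25.1
position: [0.4636, -0.3058, 0.1706]
ee_rot: [0.075, 0.997, -0.0, 0.0]
ft_force: [-0.0, 0.1, -1.3]
grip_width: 0.321
grasp_force: 44.0
```

Request:
{"method": "play_rows", "body": {"plan": [0, 0, 0, 0.001, 0, 0.001, 0, 0, 0, 0, 0.001, 0, 0.002, 0, 0, 0, 0, 0.001, 0, 0.003, 0, 0, 0, 0, 0.001, 0, 0.004, 0, 0, 0, 0, 0.001, 0, 0.0045, 0, 0, 0, 0, 0.001, 0, 0.0045, 0]}}

```text
clock: 25.85
position: [0.4629, -0.3057, 0.1666]
ee_rot: [0.075, 0.997, 0.0, 0.001]
ft_force: [-1.8, 2.1, 7.0]
grip_width: 0.325
grasp_force: 44.4
```

Request:
{"method": "play_rows", "body": {"plan": [0, 0, 0, 0, 0, 0, 0.38, 0, 0, 0, 0, 0, 0, 0.5, 0, 0, 0, 0, 0, 0, 0.6, 0, 0, 0, 0, 0, 0, 0.6, 0, 0, 0, 0, 0, 0, 0.6, 0, 0, 0, 0, 0, -0.02, 0.6, 0, 0, 0, 0, 0, -0.05, 0.6, 0, 0, 0, 0, 0, -0.1, 0.6, 0, 0, 0, 0, 0, -0.15, 0.6, 0, 0, 0, 0, 0, -0.165, 0.6, 0, 0, -1, 0.03, 0.04, -0.165, 0.6, 0, 0, -2, 0.06, 0.09, -0.165, 0.6, 0, 0, -3, 0.08, 0.14, -0.165, 0.6, 0, 0, -4, 0.1, 0.19, -0.165, 0.6, 0, 0, -6, 0.11, 0.24, -0.165, 0.6, 0, 0, -6, 0.115, 0.29, -0.165, 0.6, 0, 0, -6, 0.12, 0.34, -0.165, 0.6, 0, 0, -6, 0.12, 0.38, -0.165, 0.6, 0, 0, -6, 0.12, 0.4, -0.165, 0.6, 0, 0, -6, 0.12, 0.4, -0.165, 0.6]}}

```text
clock: 28.35
position: [0.4036, 0.1081, 0.3302]
ee_rot: [0.022, 1.0, -0.0, -0.0]
ft_force: [0.5, -1.5, -0.3]
grip_width: 0.603
grasp_force: 0.0
```

```bash
python3 -c "
from h import *
go((.3832,.265,.28,-2.4),(.3832,.265,.155,-2.4))
a=snap('top')[150:260,110:370]; s=snap('scene')[180:290,205:315]
im=np.zeros((600,790,3),np.uint8)
a=cv2.resize(a,None,fx=3,fy=3,interpolation=2); s=cv2.resize(s,None,fx=2.4,fy=2.4,interpolation=2)
im[:330,:780]=a; im[332:332+s.shape[0],:s.shape[1]]=s
cv2.imwrite('pics/c9.png',im)"
```

```text
t 28.35 p [0.4036 0.1081 0.3302] yang 87.5 F [ 0.5 -1.5 -0.3] grip 0.603 0.0 q [-0.59 -0.18  0.19  1.83  0.03  1.49  1.12]
rot [-0.1 -0.  89.9] shift [0.0272 0.1559 0.0501] rows 8.4
rot [-0.1 -0.  89.9] shift [0.0271 0.156  0.1751] rows 8.4
```

View pics/c9.png

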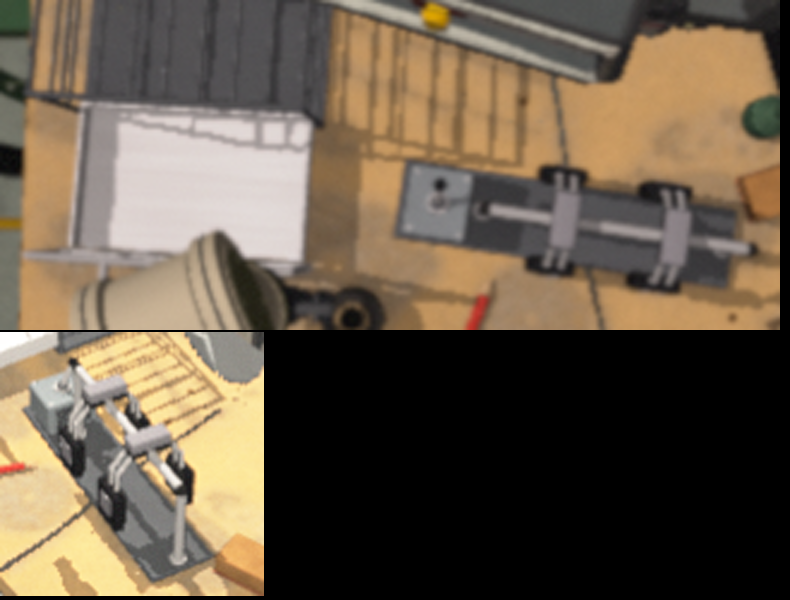

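Both defenders hang astride the bar, pads at (565,220) and (675,235). The drawer is empty and the oil can at (765,117) is untouched. Next I'll close the drawer.

Request:
{"method": "play_rows", "body": {"plan": [0, 0, 10, 0.003, 0.017, 0.0, 0.3, 0, 0, 20, 0.006, 0.035, 0.01, 0.3, 0, 0, 30, 0.009, 0.053, 0.02, 0.3, 0, 0, 40, 0.012, 0.07, 0.03, 0.3, 0, 0, 50, 0.015, 0.088, 0.04, 0.3, 0, 0, 60, 0.018, 0.106, 0.05, 0.3, 0, 0, 70, 0.021, 0.124, 0.05, 0.3, 0, 0, 80, 0.024, 0.142, 0.05, 0.3, 0, 0, 89.9, 0.027, 0.156, 0.05, 0.3, 0, 0, 89.9, 0.027, 0.156, 0.05, 0.3, 0, 0, 89.9, 0.027, 0.156, 0.05, 0.3, 0, 0, 89.9, 0.027, 0.156, 0.08, 0.3, 0, 0, 89.9, 0.027, 0.156, 0.11, 0.3, 0, 0, 89.9, 0.027, 0.156, 0.14, 0.3, 0, 0, 89.9, 0.027, 0.156, 0.16, 0.3, 0, 0, 89.9, 0.027, 0.156, 0.175, 0.3, 0, 0, 89.9, 0.027, 0.156, 0.175, 0.3, 0, 0, 89.9, 0.027, 0.156, 0.175, 0, 0, 0, 89.9, 0.027, 0.156, 0.175, 0, 0, 0, 89.9, 0.027, 0.156, 0.175, 0], "squeeze": 40}}

```text
clock: 30.95
position: [0.3841, 0.265, 0.1566]
ee_rot: [0.722, 0.692, 0.001, 0.0]
ft_force: [-1.6, -2.3, 5.1]
grip_width: 0.099
grasp_force: 39.3
```

Request:
{"method": "play_rows", "body": {"plan": [0, 0, 0, 0, 0.015, 0, 0, 0, 0, 0, 0, 0.035, 0, 0, 0, 0, 0, 0, 0.055, 0, 0, 0, 0, 0, 0, 0.075, 0, 0, 0, 0, 0, 0, 0.095, 0, 0, 0, 0, 0, 0, 0.115, 0, 0, 0, 0, 0, 0, 0.135, 0, 0, 0, 0, 0, 0, 0.15, 0, 0, 0, 0, 0, 0, 0.16, 0, 0, 0, 0, 0, 0, 0.165, 0, 0, 0, 0, 0, 0, 0.168, 0, 0, 0, 0, 0, 0, 0.168, 0, 0]}}

```text
clock: 32.45
position: [0.553, 0.256, 0.1567]
ee_rot: [0.723, 0.691, 0.0, 0.001]
ft_force: [2.2, -4.9, 6.3]
grip_width: 0.095
grasp_force: 39.6
```

Request:
{"method": "play_rows", "body": {"plan": [0, 0, 0, 0, 0.002, 0, 0, 0, 0, 0, 0, 0.004, 0, 0, 0, 0, 0, 0, 0.006, 0, 0, 0, 0, 0, 0, 0.007, 0, 0, 0, 0, 0, 0, 0.007, 0, 0]}}

```text
clock: 33.08
position: [0.5566, 0.2558, 0.1566]
ee_rot: [0.723, 0.691, -0.003, -0.001]
ft_force: [-16.8, -10.1, 16.6]
grip_width: 0.099
grasp_force: 40.9
```

Request:
{"method": "play_rows", "body": {"plan": [0, 0, 0, 0, 0.0, 0, 0.3, 0, 0, 0, 0, -0.003, 0, 0.3, 0, 0, 0, 0, -0.003, 0, 0.3, 0, 0, 0, 0, -0.003, -0.03, 0.3, 0, 0, 0, 0, -0.003, -0.07, 0.3, 0, 0, 0, 0, -0.003, -0.12, 0.3, 0, 0, 0, 0.04, -0.05, -0.14, 0.3, 0, 0, 0, 0.08, -0.1, -0.14, 0.3, 0, 0, 0, 0.12, -0.14, -0.14, 0.3, 0, 0, 0, 0.16, -0.16, -0.14, 0.3, 0, 0, 0, 0.16, -0.16, -0.14, 0.3]}}

```text
clock: 34.45
position: [0.4026, 0.4277, 0.2955]
ee_rot: [0.72, 0.694, -0.0, -0.001]
ft_force: [0.5, -0.6, -0.3]
grip_width: 0.305
grasp_force: 0.0
```

```bash
python3 -c "
from h import *
np.set_printoptions(precision=1,suppress=True)
go()
A=snap('top');B=snap('scene')
a=A[115:260,110:370]; s=B[190:235,215:275]; d=B[105:190,175:275]
im=np.zeros((600,800,3),np.uint8)
r=lambda q,f:cv2.resize(q,None,fx=f,fy=f,interpolation=2)
a=r(a,2.2);im[:a.shape[0],:a.shape[1]]=a; s=r(s,4); im[330:330+s.shape[0],:s.shape[1]]=s; d=r(d,3); im[330:330+d.shape[0],300:300+d.shape[1]]=d
t=r(A[200:235,238:275],5); im[:t.shape[0],600:600+t.shape[1]]=t
cv2.imwrite('pics/c10.png',im)"
```

```text
t 34.45 p [0.4 0.4 0.3] yang -2.1 F [ 0.5 -0.6 -0.3] grip 0.305 0.0 q [-0.8  0.2 -0.1  1.5  0.   1.4 -0.9]
```

View pics/c10.png

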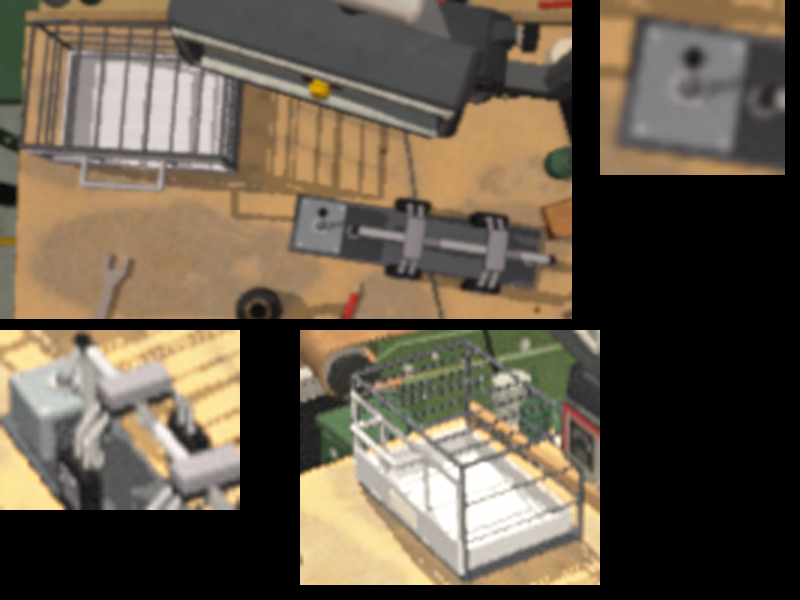

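Checks before handing in: the drawer is shut against its stop (17 N reaction), both defenders are astride the bar, the toggle ball at (693,57) lies beyond its pivot at (690,90) so the blower is on, and the oil can is standing.

```bash
python3 -c "
from workcell import manip
print(manip.hand_in())"
```

```text
the job is handed in; nothing more can be done
None
```

I handed the job in after about 35 s of robot time: both ear defenders found in the drawer hang astride the bar, the drawer is shut against its stop, the blower toggle was already on so I left it alone, and the oil can is still standing.

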